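# Set up the wipe-down station: load the paper roll, open the sanitiser

### The arm

A 6-joint arm with a two-finger parallel gripper is mounted at the origin on the work surface. World frame = base frame: x ahead of the robot, y to its left, z up, the work surface at z = 0. Lengths are in m, angles in rad, forces in N, time in s.
With the tool pointing down it reaches from about 0.3 to 0.85 m from the base axis. Payload 5.4 kg.
Tool frame: the origin (TCP) lies midway between the tips of the shut fingers; the grasp point (between the pads) lies r.tcp_to_grasp behind it (r.tcp_to_grasp is the distance from the TCP to the grasp point, in m); z points along the fingers, y is the line along which they close (so a half turn about z gives the same grasp; the last joint's range is limited). The gripper opens to 85 mm and grips with 20 to 120 N. Pads are 22 mm wide; open, the fingers measure 114 mm over their backs; the gripper's body (76 mm by 85 mm) begins 54 mm behind the grasp point. The pads swing forward as they close: fully open they stand 13 mm farther back than shut.
Start: joints at [1.09, 0.158, 1.597, -0, 1.386, -0.21], TCP at [0.154, 0.554, 0.203] pointing down, gripper open.
Joint ranges: [-2.91, 2.91], [-0.94, 2.29], [0.18, 2.7], [-1.29, 4.43], [0.17, 2.64], [-3, 3]. Speed limits (rad/s): [2.57, 2.57, 3.14, 3.14, 3.14, 3.14].

### API

Orientations are given as [roll, pitch, yaw] about the fixed x, y, z axes, in that order (R = Rz(yaw) Ry(pitch) Rx(roll)).
In Python, from workcell import r, vision, sensors, hand_in gives the robot as it stands (r), with the cameras (vision), the readings (sensors) and the job as plain functions.
- The arm moves only by the tool shift_gripper, called after "Request:" by a JSON object that holds its "name" and its "arguments". Schema: {"type":"object","properties":{"steps":{"type":"array","items":{"type":"array","items":{"type":"array","items":{"type":"number"},"minItems":6,"maxItems":6},"minItems":1,"maxItems":10},"minItems":1,"maxItems":1},"jaw":{"type":"number"},"clamp_n":{"type":"number"},"only":{"type":"string"},"quiet":{"type":"boolean"},"lines":{"type":"string"}},"required":["steps"],"additionalProperties":false}. steps is a list that holds a single list of rows (three levels of brackets), with 1 to 10 rows, each of 6 numbers: dx, dy, dz in parts of the range, where 1.0 means 0.8 m, then a rotation vector rx, ry, rz in a scale on which 1.0 is 2 pi rad; each row is the pose to reach, as a shift and turn from the pose commanded when the call began, along the tool's axes at that moment; what a row does not reach only later rows make up. A row lasts 1/8 s, in which the tool goes at most 0.0625 m and 0.188 rad, less where a joint would pass 70% of its speed; a pose out of reach is approached as far as the arm can. jaw is the finger opening in m, set as the call begins (left out keeps the last). The fingers move at their own pace and stop on an object; clamp_n is the grip in N (left out, the last holds). Time passes only in rows, so rows that do not move let the fingers close. The tool returns the time, the measured TCP pose, the force, the opening and the grip force at its end. only (a regular expression) keeps the lines of the reply that match it, lines (a string "A,B") keeps lines A to B, and quiet returns only ok. Shift and turn numbers lie between -1 and 1, and a call with a number outside is refused. Input that does not fit is refused with a message, and nothing moves.
- sensors.state(): the state, without advancing time (a new reading comes with each control period).
- vision.read_camera(name): name is "scene" or "top" or "wrist"; returns (picture, depth): 384x512x3 uint8, red, green, blue; 384x512 float32, m along the optical axis (not along the pixel's ray), 0 where there is no reading.
- vision.camera_model(name): a dict with "vfov" (degrees; the focal length in pixels is half the picture's height over the tangent of half this angle, whatever the lens; pixels are square), "cx", "cy" (the principal point, pixels), "camera_from_world" (4x4, takes a point from world to camera coordinates). Camera axes: x right, y up, looking along -z (the intrinsics and any distortion apply to the point x, -y, -z); pixel columns grow to the right and rows downward; lengths in m; the calibration is good to about 2 mm. A picture is of the moment at which its call begins: read the wrist's pose just before it. camera_model takes no time and is no camera call; for the wrist camera it gives the pose at the moment of the call.
- hand_in(): hands the job in; it is judged then, once.
The state is a dict: "time": time; "joint_positions": joint angles; "dq": joint speeds; "effort": joint torques, N m; "tcp_pos": TCP position; "tcp_rot": TCP orientation; "wrist_force": force on the tool from outside, world axes, zero at the start; "moment": the same for the moment, N m; "opening": finger opening in m; "gripper_force": force on a finger pad.
Only numpy, scipy, OpenCV 4.12 (cv2) and the standard library are available. Lean on these libraries where they do the work, as an engineer would, in place of code of your own. Each camera call takes 0.05 s, during which the arm holds its last target. There are 200 camera calls.

### The job

Get ready to wipe down the prep counter: first stand the paper roll on the upright spindle, slid fully down onto its base, and let go of it. Then take the safety cap off the sanitiser bottle (press it down, twist it anticlockwise, lift it) and finish while still holding the cap level in the gripper, at least 8 cm clear above its place on the bottle and right over it. Do not disturb the bowl, the spice jar or the knife.

Things in the scene. Friction and masses are not known exactly. Their poses are not given: they have to be found in the camera images.
- roll: Part-used white paper roll with a card core: upright hollow cylinder, 60 mm outer diameter, 110 mm tall, straight bore 38 mm right through, about 0.14 kg, loose, standing on end on the counter. Origin: centre of its underside; z is its axis, up.
- holder: Steel roll holder, fixed to the counter: round base 124 mm in diameter and 12 mm thick with a plain upright spindle 24 mm in diameter in its middle, whose slightly tapered tip is 136 mm above the counter. Origin: on the counter under the spindle's axis, z up.
- seat (a point): Point on the spindle's axis at the top of the holder's base, 12 mm above the counter: where the centre of the roll's underside goes.
- bottle: White sanitiser bottle (90 mm diameter, shoulder falling away from a 26 mm neck) clamped in a square 120 mm steel bracket bolted to the counter: it cannot move or turn. With cap it is 192 mm tall. Origin: on the counter under its axis, z up; x points at one lug of the closed cap.
- cap: White ribbed push-and-turn safety cap on the bottle's neck: 54 mm diameter where fingers grip, 32 mm tall, 0.04 kg, about 3 mm of sideways play; free room beside and just under it for fingers. Origin: centre of its underside, 160 mm above the bottle's origin when closed; z up along its axis. Closed, its x axis lies along the bottle's x axis.
- cap_top (a point): Centre of the cap's top. Pressing: a spring resists from about 3 N; the cap must be about 4.5 mm down (about 6.5 N) before it turns freely (under 3 mm it stays locked) and meets a hard stop at 8 mm (about 9 N): 6 mm is right.
- neck (a point): Point on the bottle's axis at the closed cap's underside. Turning: kept down, the cap turns anticlockwise seen from above (clockwise is blocked). From about 50 degrees of turn it can be lifted straight off; a stop ends the turn at about 125 degrees: turn it about 80.
- bowl: Bystander: open steel bowl, 80 mm across, 40 mm high, loose. Origin: centre of underside.
- jar: Bystander: glass spice jar with a plain steel lid, 52 mm in diameter, 85 mm tall, loose. Origin: centre of underside.
- knife: Bystander: chef's knife, 330 mm long, 40 mm blade, lying on the 12 mm thick red cutting board beyond the work; loose. Origin: on its underside between handle and blade; x towards the tip.

How it is judged:
On the way, in this order (a step that is already met when the one before it is completed fails the run):
1. the roll stands on the spindle, fully down, let go (z of roll in the frame of seat below 0.004 m and horizontal distance between roll and seat below 0.012 m and angle between roll's own z axis and vertical below 0.08 rad and contact force between the fingers and roll below 0.1 N and linear speed of roll below 0.03 m/s), for 0.2 s.
2. the cap is pressed down on the neck (z of cap in the frame of bottle below 0.1565 m and horizontal distance between cap and bottle below 0.01 m), for 0.1 s.
3. the cap is twisted out of its catch, still on the neck (angle between the x axis of cap and the x axis of bottle, either way round above 0.7 rad and z of cap in the frame of bottle below 0.175 m and horizontal distance between cap and bottle below 0.012 m), for 0.05 s.
At the end, for the whole second after the job is handed in: Roll free on the holder's base round the spindle (within 4 mm of the base, 12 mm of the axis, 0.08 rad of upright); cap held still in the fingers, underside 75 mm or more above its closed height, within 35 mm of the bottle's axis and 0.3 rad of level, off the bottle (z of roll in the frame of seat below 0.004 m and horizontal distance between roll and seat below 0.012 m and angle between roll's own z axis and vertical below 0.08 rad and contact force between the fingers and roll below 0.1 N and z of cap in the frame of bottle above 0.235 m and height (world z) of cap below 0.45 m and horizontal distance between cap and bottle below 0.035 m and angle between cap's own z axis and vertical below 0.3 rad and linear speed of cap below 0.05 m/s and contact force between the fingers and cap above 1 N and contact force between cap and bottle below 0.1 N); the arm keeps its last pose, push and grip.
It fails at once if the bowl was shoved or tipped (distance of bowl from where it was at the start of the episode above 0.03 m or angle between bowl's own z axis and vertical above 0.4 rad).
It fails at once if the jar was shoved or tipped (distance of jar from where it was at the start of the episode above 0.03 m or angle between jar's own z axis and vertical above 0.4 rad).
It fails at once if the knife was shoved or tipped (distance of knife from where it was at the start of the episode above 0.03 m or angle between knife's own z axis and vertical above 0.4 rad).
It also fails if it takes over 59 s, if anything falls off the work surface, if the arm or the gripper's body presses on something with over 40 N, if the wrist force passes 120 N, or if a joint passes its speed limit or range.

## Working session

There is one attempt and no reset: what is moved stays moved. The work goes in short steps, Python scripts to look and compute and a tool call to move; the robot and the scene stay as the last step left them, time stands still between calls to the robot, and variables do not carry over. Pictures are saved under pics/ and viewed, at most 10 in all, crops included, and the job is handed in when it is done.

```bash
ls; mkdir -p pics; python3 - <<'E'
from workcell import r, vision, sensors, hand_in
import cv2,numpy as np
print(sensors.state(), r.tcp_to_grasp)
ims=[]
for n in("scene","top","wrist"):
    p,d=vision.read_camera(n); np.savez(f"pics/{n}0.npz",p=p,d=d,**{k:np.array(v) for k,v in vision.camera_model(n).items()})
    m=vision.camera_model(n);print(n,m)
    ims.append(p)
cv2.imwrite("pics/a.png",ims[0][:,:,::-1]);cv2.imwrite("pics/b.png",ims[1][:,:,::-1])
E
```

```text
pics
workcell.py
{'time': 0.0, 'joint_positions': array([ 1.08992085e+00,  1.59085281e-01,  1.59827833e+00,  2.12876537e-05,
        1.38620917e+00, -2.10095877e-01]), 'dq': array([-1.01186767e-03, -1.07158124e-03,  4.33926903e-04,  2.37978206e-03,
       -1.14306187e-05, -6.47454990e-04]), 'effort': array([ 4.03462957e-05, -3.96001017e+01, -3.31432915e+01, -2.27249084e-04,
        8.48039315e-03,  4.95895250e-06]), 'tcp_pos': array([0.15349298, 0.55343056, 0.20177353]), 'tcp_rot': array([-3.13966043e+00, -4.33420090e-04,  2.87080870e+00]), 'wrist_force': array([ 0.13615959,  0.63473422, -0.50725724]), 'moment': array([-0.03890164, -0.03472193,  0.01720886]), 'gripper_force': 0.0, 'opening': 0.08498942877977227} 0.0187
scene {'vfov': 47.2004252241745, 'cx': 247.98896386509165, 'cy': 190.12083172856046, 'camera_from_world': array([[-3.28305875e-01,  9.44570995e-01, -9.42158238e-04,
         2.28888919e-01],
       [-5.82173245e-01, -2.01561104e-01,  7.87684857e-01,
         2.56679925e-01],
       [ 7.43834367e-01,  2.59150065e-01,  6.16077656e-01,
        -1.58972620e+00],
 
[... 183 characters left out ...]
orld': array([[-0.02763783, -0.99921827, -0.02826673,  0.02571401],
       [ 0.987553  , -0.03167348,  0.15406448, -0.64360294],
       [-0.15483935, -0.02365688,  0.98765638, -1.02308905],
       [ 0.        ,  0.        ,  0.        ,  1.        ]])}
wrist {'vfov': 64.73870574844761, 'cx': 260.25138651484787, 'cy': 191.7523721880941, 'camera_from_world': array([[ 2.67210490e-01,  9.63637881e-01, -7.67218429e-04,
        -5.74532438e-01],
       [-9.29163964e-01,  2.57439883e-01, -2.65290472e-01,
         3.44743637e-02],
       [-2.55446436e-01,  7.16012690e-02,  9.64168230e-01,
        -3.77993379e-01],
       [ 0.00000000e+00,  0.00000000e+00,  0.00000000e+00,
         1.00000000e+00]])}
```

View pics/a.png

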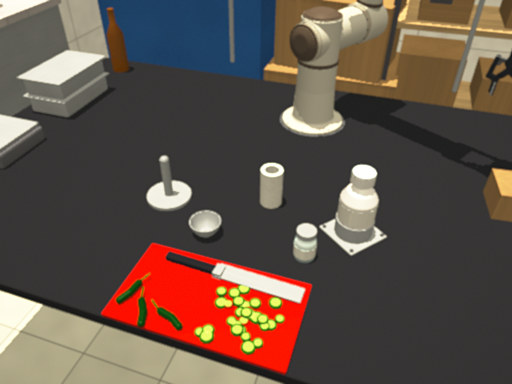

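View pics/b.png

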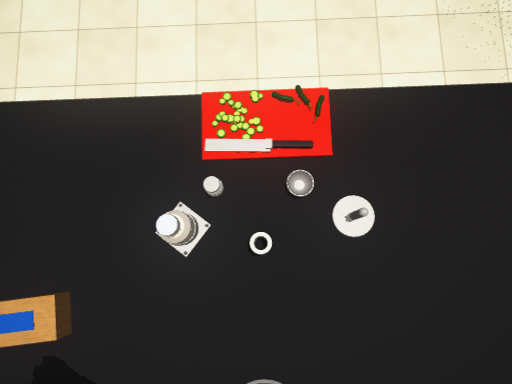

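The scene view shows the roll at (272,185), spindle tip at (165,158), holder base at (169,195) and cap at (363,175). In the top view, the roll top is at (260,243), the spindle at (363,212), the base at (354,215), the cap at (168,226), the jar at (213,186) and the bowl at (300,183). Next I'll localise them from both views.

```bash
cat > h.py <<'E'
import numpy as np,cv2
from scipy.optimize import least_squares
def load(n): return dict(np.load(f"pics/{n}.npz"))
def f(m): return 192/np.tan(np.radians(float(m["vfov"]))/2)
def rays(m,uv):
    uv=np.atleast_2d(np.float64(uv)); F=f(m)
    c=np.c_[(uv[:,0]-m["cx"])/F,-(uv[:,1]-m["cy"])/F,-np.ones(len(uv))]
    T=m["camera_from_world"]; return -T[:3,:3].T@T[:3,3], c@T[:3,:3]
def plane(m,uv,z):
    o,d=rays(m,uv); return o+d*((z-o[2])/d[:,2])[:,None]
def cloud(m):
    v,u=np.mgrid[:384,:512]; o,d=rays(m,np.c_[u.ravel(),v.ravel()])
    P=o+d*m["d"].reshape(-1,1); P[m["d"].ravel()==0]=np.nan; return P.reshape(384,512,3)
def tri(m1,a,m2,b):
    o1,d1=rays(m1,a);o2,d2=rays(m2,b);A=np.c_[d1[0],-d2[0]];s=np.linalg.lstsq(A,o2-o1,rcond=None)[0]
    p,q=o1+d1[0]*s[0],o2+d2[0]*s[1];return (p+q)/2,np.linalg.norm(p-q)
def circ(P):
    r=least_squares(lambda x:np.hypot(P[:,0]-x[0],P[:,1]-x[1])-x[2],[*P[:,:2].mean(0),.03],loss='soft_l1',f_scale=.002)
    return r.x
E
python3 - <<'E'
from h import *
M={n:load(n+"0") for n in("top","scene")}
C={n:cloud(M[n]) for n in M}
px={"roll":((260,243),(272,185)),"spindle":((363,212),(165,158)),"base":((354,215),(169,195)),"cap":((168,226),(363,175)),"jar":((213,186),(306,230)),"bowl":((300,183),(206,224))}
for k,(a,b) in px.items():
    for n,(u,v) in(("top",a),("scene",b)):
        w=C[n][v-25:v+26,u-25:u+26].reshape(-1,3); w=w[~np.isnan(w[:,0])]
        w=w[w[:,2]>.004]
        zt=np.percentile(w[:,2],98); t=w[w[:,2]>zt-.006]
        print(k,n,"ztop %.4f"%zt,"mean",t.mean(0).round(4),"min",t.min(0).round(3),"max",t.max(0).round(3),len(t))
for n in M:
    w=C[n].reshape(-1,3); s=w[(abs(w[:,0]-.35)<.05)&(abs(w[:,1]+0)<.2)]; print(n,"counter",np.nanmedian(s[:,2]))
# contours
for n in M:
    hsv=cv2.cvtColor(M[n]["p"],cv2.COLOR_RGB2HSV); k=((hsv[...,2]>110)&(hsv[...,1]<90)).astype(np.uint8)
    num,l,st,ce=cv2.connectedComponentsWithStats(k)
    for i in range(1,num):
        if 60<st[i,4]<6000: print(n,st[i],ce[i].round(1))
a=np.hstack([cv2.resize(M["scene"]["p"][130:260,130:400],None,fx=2.5,fy=2.5)]);cv2.imwrite("pics/c.png",a[:,:,::-1])
E
```

```text
roll top ztop 0.1126 mean [ 0.4966 -0.0066  0.1096] min [ 0.468 -0.034  0.107] max [0.525 0.023 0.114] 206
roll scene ztop 0.1109 mean [ 0.5008 -0.0042  0.1088] min [ 0.47  -0.034  0.105] max [0.53  0.024 0.113] 178
spindle top ztop 0.1336 mean [ 0.5691 -0.2809  0.1332] min [ 0.56  -0.293  0.128] max [ 0.579 -0.271  0.138] 57
spindle scene ztop 0.1352 mean [ 0.5744 -0.2783  0.1329] min [ 0.563 -0.29   0.13 ] max [ 0.584 -0.27   0.138] 37
base top ztop 0.1336 mean [ 0.5691 -0.2809  0.1332] min [ 0.56  -0.293  0.128] max [ 0.579 -0.271  0.138] 57
base scene ztop 0.0915 mean [ 0.5785 -0.2761  0.0929] min [ 0.564 -0.289  0.086] max [ 0.586 -0.268  0.103] 42
cap top ztop 0.1938 mean [0.5467 0.226  0.1915] min [0.52  0.2   0.188] max [0.572 0.251 0.196] 344
cap scene ztop 0.1929 mean [0.5516 0.2286 0.1911] min [0.522 0.202 0.187] max [0.577 0.255 0.194] 279
jar top ztop 0.0879 mean [0.6664 0.1284 0.0847] min [0.644 0.107 0.082] max [0.688 0.15  0.09 ] 190
jar scene ztop 0.0862 mean [0.6697 0.1303 0.0843] min [0.646 0.108 0.08 ] max [0.69  0.153 0.088] 236
bowl top ztop 0.0414 mean [ 0.6717
[... 510 characters left out ...]
top [248 379  33   5  92] [264.1 381.6]
scene [   0    0  109   96 4727] [63.2 37.9]
scene [230   0   3  62 129] [231.   30.3]
scene [360   0  23   4  76] [371.8   1.3]
scene [ 396    0  116   92 2123] [468.8  44.3]
scene [ 297    2   91   64 2873] [344.7  30.2]
scene [ 280   65   65   71 3041] [313.3 103.9]
scene [ 22  72  86  43 516] [63.6 94.4]
scene [  0 114  38  36 737] [ 12.9 128.2]
scene [  0 126  41  30 141] [ 19.7 140.1]
scene [ 146  155   46   55 1204] [167.9 190.9]
scene [260 162  25  47 993] [270.9 184.5]
scene [ 319  164   68   92 3278] [356.2 212.5]
scene [188 210  34  23 611] [204.6 221.2]
scene [293 223  25  39 770] [304.9 241.9]
scene [ 212  264   93   39 1405] [258.4 282.2]
```

Positions and heights agree with the text, with about 4 mm between the two views. I'll move above the roll and refine with the wrist camera.

```bash
cat > go.py <<'E'
import sys,numpy as np
from workcell import r, vision, sensors, hand_in
from scipy.spatial.transform import Rotation as R
s=sensors.state();t=np.array([float(x) for x in sys.argv[1:4]])
Q=R.from_euler('xyz',s["tcp_rot"])
print("pos",s["tcp_pos"].round(4),"rot",s["tcp_rot"].round(4),"tool delta",Q.inv().apply(t-s["tcp_pos"]).round(4),"t",s["time"], "lvl rotvec",(Q.inv()*R.from_euler('xyz',[np.pi,0,s["tcp_rot"][2]])).as_rotvec().round(4))
E
python3 go.py .499 -.005 .21
```

```text
pos [0.1536 0.5536 0.202 ] rot [-3.1401e+00 -3.0000e-04  2.8708e+00] tool delta [-0.4823 -0.4458 -0.0075] t 0.15 lvl rotvec [-0.0015 -0.0003  0.    ]
```

The rows are not in the units I measure in: shifts go in shares of 0.8 m and turns go in shares of 2 pi rad. I convert before sending: -0.46 m is -0.575, -0.425 m is -0.5313.

Request:
{"name": "shift_gripper", "arguments": {"steps": [[[-0.075,-0.0696,-0.0094,0,0,0],[-0.15,-0.1388,-0.0094,0,0,0],[-0.225,-0.2075,-0.0094,0,0,0],[-0.275,-0.2538,-0.0094,0,0,0],[-0.325,-0.3,-0.0094,0,0,0],[-0.375,-0.3463,-0.0094,0,0,0],[-0.425,-0.3925,-0.0094,0,0,0],[-0.475,-0.4388,-0.0094,0,0,0],[-0.525,-0.485,-0.0094,0,0,0],[-0.575,-0.5313,-0.0094,0,0,0]]], "jaw": 0.085, "clamp_n": 40}}

```text
time: 1.4
tcp_pos: [0.4832, 0.0208, 0.2102]
tcp_rot: [3.141, 0.0, 2.87]
wrist_force: [1.3, 1.2, -0.1]
opening: 0.0852
gripper_force: 0.0
```

Request:
{"name": "shift_gripper", "arguments": {"steps": [[[-0.0279,-0.026,0,0,0,0],[-0.0279,-0.026,0,0,0,0],[-0.0279,-0.026,0,0,0,0]]]}}

```text
time: 1.78
tcp_pos: [0.4979, -0.0026, 0.21]
tcp_rot: [3.141, -0.001, 2.871]
wrist_force: [-0.1, 0.3, 0.1]
opening: 0.0848
gripper_force: 0.0
```

```bash
python3 - <<'E'
from workcell import r, vision, sensors, hand_in
from h import *
print(sensors.state()["tcp_pos"],sensors.state()["joint_positions"].round(3))
m=vision.camera_model("wrist");p,d=vision.read_camera("wrist")
np.savez("pics/w1.npz",p=p,d=d,**m); cv2.imwrite("pics/w1.png",p[:,:,::-1])
m=load("w1");C=cloud(m).reshape(-1,3);C=C[~np.isnan(C[:,0])]
q=C[(abs(C[:,2]-.11)<.006)&(np.hypot(C[:,0]-.499,C[:,1]+.005)<.05)]
print(len(q),q.mean(0),q.min(0),q.max(0)); 
E
```

```text
[ 0.49792456 -0.00257181  0.20995346] [-0.249 -0.048  1.798  0.     1.393 -1.549]
1965 [ 0.49468698 -0.00415452  0.10962819] [ 0.46596626 -0.03391204  0.10400325] [0.52516984 0.02517479 0.11206618]
```

View pics/w1.png

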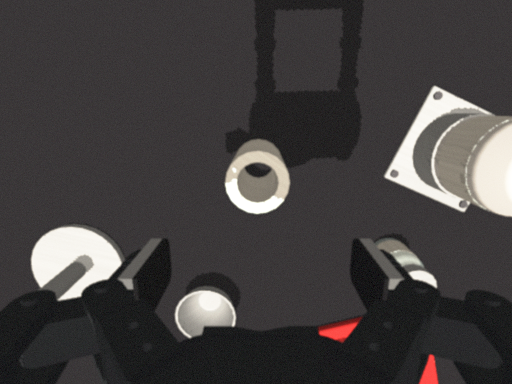

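The wrist view shows the roll top ring at (258,180), between the fingers. Descend onto it.

```bash
python3 go.py .4975 -.005 .066
```

```text
pos [ 0.4979 -0.0022  0.2101] rot [ 3.1413e+00 -7.0000e-04  2.8718e+00] tool delta [-0.0005 -0.0028  0.1441] t 1.825 lvl rotvec [ 0.0003 -0.0007 -0.    ]
```

Converted, 0.144 m is 0.18, 0.13 m is 0.1625.

Request:
{"name": "shift_gripper", "arguments": {"steps": [[[0,-0.0035,0.05,0,0,0],[0,-0.0035,0.1,0,0,0],[0,-0.0035,0.1375,0,0,0],[0,-0.0035,0.1625,0,0,0],[0,-0.0035,0.18,0,0,0],[0,-0.0035,0.18,0,0,0]]]}}

```text
time: 2.58
tcp_pos: [0.4969, -0.0051, 0.0657]
tcp_rot: [3.142, -0.002, 2.872]
wrist_force: [0.0, 0.5, 0.3]
opening: 0.0852
gripper_force: 0.0
```

Request:
{"name": "shift_gripper", "arguments": {"steps": [[[0,0,0,0,0,0],[0,0,0,0,0,0],[0,0,0,0,0,0],[0,0,0,0,0,0],[0,0,0,0,0,0],[0,0,0,0,0,0]]], "jaw": 0.03, "clamp_n": 40}}

```text
time: 3.32
tcp_pos: [0.4992, -0.0061, 0.0678]
tcp_rot: [3.141, 0.003, 2.871]
wrist_force: [0.8, 1.2, 6.0]
opening: 0.0571
gripper_force: 43.4
```

```bash
python3 go.py .4975 -.005 .226
```

```text
pos [ 0.4992 -0.0061  0.0678] rot [3.1412e+00 3.1000e-03 2.8707e+00] tool delta [ 0.0014  0.0007 -0.1582] t 3.325 lvl rotvec [0.0004 0.0031 0.    ]
```

Converted, -0.17 m is -0.2125, -0.15 m is -0.1875.

Request:
{"name": "shift_gripper", "arguments": {"steps": [[[0,0,-0.025,0,0,0],[0,0,-0.075,0,0,0],[0,0,-0.1375,0,0,0],[0,0,-0.1875,0,0,0],[0,0,-0.2125,0,0,0],[0,0,-0.2125,0,0,0]]]}}

```text
time: 4.08
tcp_pos: [0.4986, -0.0062, 0.2378]
tcp_rot: [-3.142, 0.003, 2.871]
wrist_force: [-0.3, 0.3, -2.0]
opening: 0.0572
gripper_force: 43.3
```

```bash
python3 go.py .5715 -.28 .235; python3 - <<'E'
from workcell import r, vision, sensors, hand_in
from h import *
for n in("scene","wrist"):
    m=vision.camera_model(n);p,d=vision.read_camera(n);np.savez(f"pics/{n}2.npz",p=p,d=d,**m)
    C=cloud(load(n+"2")); q=C.reshape(-1,3);q=q[(np.hypot(q[:,0]-.4985,q[:,1]+.005)<.045)]
    if n=="wrist":cv2.imwrite("pics/w2.png",p[:,:,::-1]); 
    print(n,len(q),np.nanpercentile(q[:,2],[.5,1,2,5,50]) if len(q) else 0)
E
```

```text
pos [ 0.4986 -0.0062  0.2378] rot [-3.1415  0.0032  2.8707] tool delta [-0.1435 -0.2443  0.0032] t 4.075 lvl rotvec [-0.0001  0.0032 -0.    ]
scene 5105 [-0.00316448 -0.00267067 -0.00206749 -0.00081457  0.37654581]
wrist 39787 [-1.00092085e-03 -6.31357246e-04 -8.25655796e-05  1.85052082e-01
  3.15734150e-01]
```

View pics/w2.png

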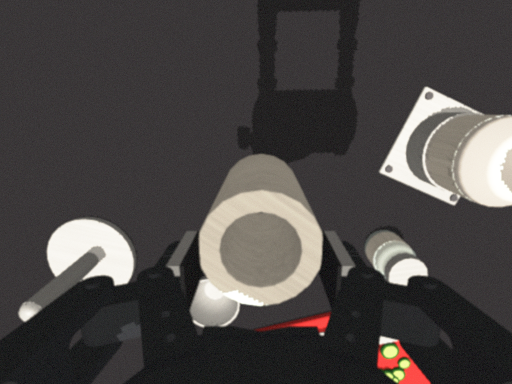

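The wrist view shows the roll in the fingers, with its top ring at (262,248). The spindle tip is at (30,313) and the base at (90,250). I'll measure the held roll's axis and tilt, and the spindle, in the same view.

```bash
python3 - <<'E'
from h import *
for n in("wrist2","scene2","wrist2"):
    m=load(n);C=cloud(m).reshape(-1,3)
    hsv=cv2.cvtColor(m["p"],cv2.COLOR_RGB2HSV).reshape(-1,3); C=C[(hsv[:,2]>70)&~np.isnan(C[:,0])]
    near=C[np.hypot(C[:,0]-.4985,C[:,1]+.005)<.045]
    for z in(.19,.21,.23,.25,.265):
        q=near[abs(near[:,2]-z)<.006]
        if len(q)>20:
            q=q[np.hypot(*(q[:,:2]-[.4985,-.005]).T)>.022]
            x=least_squares(lambda c:np.hypot(q[:,0]-c[0],q[:,1]-c[1])-.03,[.4985,-.005],loss='soft_l1',f_scale=.002).x
            print(n,z,len(q),x.round(4))
    q=near[(near[:,2]>.272)&(near[:,2]<.29)]; print(n,"top",len(q),q.mean(0) if len(q) else 0,(q.min(0)+q.max(0))/2 if len(q) else 0, np.median(q[:,2]) if len(q) else 0)
    sp=C[np.hypot(C[:,0]-.5715,C[:,1]+.28)<.03]
    for z in(.06,.08,.1,.12,.13):
        q=sp[abs(sp[:,2]-z)<.006]
        if len(q)>10:
            x=least_squares(lambda c:np.hypot(q[:,0]-c[0],q[:,1]-c[1])-.012,[.5715,-.28],loss='soft_l1',f_scale=.002).x
            print(n,"sp",z,len(q),x.round(4))
    b=C[(np.hypot(C[:,0]-.5715,C[:,1]+.28)<.075)&(abs(C[:,2]-.012)<.006)]
    if len(b)>50:
        (c,rr)=cv2.minEnclosingCircle(b[:,:2].astype(np.float32)); print(n,"base",c,rr,(b.min(0)+b.max(0))/2)
E
```

```text
wrist2 0.19 155 [ 0.4949 -0.0047]
wrist2 0.21 196 [ 0.495  -0.0048]
wrist2 0.23 268 [ 0.495  -0.0048]
wrist2 0.25 374 [ 0.4951 -0.0049]
wrist2 0.265 511 [ 0.4951 -0.0049]
wrist2 top 7943 [ 0.49256604 -0.00443009  0.27789558] [ 0.49459441 -0.0042375   0.28098823] 0.2780015695107255
wrist2 sp 0.06 131 [ 0.5693 -0.28  ]
wrist2 sp 0.08 138 [ 0.5694 -0.2801]
wrist2 sp 0.1 153 [ 0.5692 -0.2802]
wrist2 sp 0.12 169 [ 0.5694 -0.28  ]
wrist2 sp 0.13 297 [ 0.5727 -0.2794]
wrist2 base (0.5690467357635498, -0.27946504950523376) 0.06223396956920624 [ 0.56289255 -0.27933451  0.01174545]
scene2 0.19 101 [ 0.4965 -0.0057]
scene2 0.21 100 [ 0.4968 -0.0053]
scene2 0.23 106 [ 0.4965 -0.0058]
scene2 0.25 108 [ 0.4964 -0.0057]
scene2 0.265 104 [ 0.4969 -0.0053]
scene2 top 256 [ 0.50451944 -0.00686831  0.27832151] [ 0.49834148 -0.00397321  0.2809499 ] 0.2784712317324002
scene2 sp 0.06 31 [ 0.5701 -0.2812]
scene2 sp 0.08 30 [ 0.5707 -0.2816]
scene2 sp 0.1 36 [ 0.5705 -0.2803]
scene2 sp 0.12 33 [ 0.5705 -0.2808]
scene2 sp 0.13 51 [ 0.5686 -0.2823]
scene2 base (0.5713256001472473, -0.27962183952331543) 0.06393031775951385 [ 0.57180806 -0.27953581  0.01152149]
wrist2 0.19 155 [ 0.4949 -0.0047]
wrist2 0.21 196 [ 0.495  -0.0048]
wrist2 0.23 268 [ 0.495  -0.0048]
wrist2 0.25 374 [ 0.4951 -0.0049]
wrist2 0.265 511 [ 0.4951 -0.0049]
wrist2 top 7943 [ 0.49256604 -0.00443009  0.27789558] [ 0.49459441 -0.0042375   0.28098823] 0.2780015695107255
wrist2 sp 0.06 131 [ 0.5693 -0.28  ]
wrist2 sp 0.08 138 [ 0.5694 -0.2801]
wrist2 sp 0.1 153 [ 0.5692 -0.2802]
wrist2 sp 0.12 169 [ 0.5694 -0.28  ]
wrist2 sp 0.13 297 [ 0.5727 -0.2794]
wrist2 base (0.5690467357635498, -0.27946504950523376) 0.06223396956920624 [ 0.56289255 -0.27933451  0.01174545]
```

Converted, -0.2452 m is -0.3065, -0.22 m is -0.275.

```bash
python3 go.py .5727 -.2814 .2378
```

```text
pos [ 0.497  -0.0058  0.235 ] rot [-3.1414e+00 -2.0000e-03  2.8707e+00] tool delta [-0.1467 -0.2453 -0.0031] t 4.175 lvl rotvec [-0.0001 -0.002   0.    ]
```

Request:
{"name": "shift_gripper", "arguments": {"steps": [[[-0.025,-0.0425,0,0,0,0],[-0.05,-0.085,0,0,0,0],[-0.0813,-0.1375,0,0,0,0],[-0.1125,-0.19,0,0,0,0],[-0.1375,-0.2325,0,0,0,0],[-0.1625,-0.275,0,0,0,0],[-0.181,-0.3065,0,0,0,0],[-0.181,-0.3065,0,0,0,0],[-0.181,-0.3065,0,0,0,0]]]}}

```text
time: 5.3
tcp_pos: [0.571, -0.2799, 0.2346]
tcp_rot: [3.14, -0.003, 2.871]
wrist_force: [-0.4, 0.4, -1.7]
opening: 0.0569
gripper_force: 43.3
```

```bash
python3 go.py .5727 -.2814 .082;  python3 - <<'E'
from workcell import r, vision, sensors, hand_in
from h import *
n="wrist"
m=vision.camera_model(n);p,d=vision.read_camera(n);np.savez(f"pics/{n}3.npz",p=p,d=d,**m);cv2.imwrite("pics/w3.png",p[:,:,::-1])
m=load("wrist3");C=cloud(m).reshape(-1,3)
hsv=cv2.cvtColor(m["p"],cv2.COLOR_RGB2HSV).reshape(-1,3); C=C[(hsv[:,2]>70)&~np.isnan(C[:,0])]
for z in (.012,.03,.2,.22,.24):
    q=C[(np.hypot(C[:,0]-.5715,C[:,1]+.28)<.045)&(abs(C[:,2]-z)<.006)]
    if len(q)>20:
        print(z,len(q),least_squares(lambda c:np.hypot(q[:,0]-c[0],q[:,1]-c[1])-.03,[.5715,-.28],loss='soft_l1',f_scale=.002).x)
q=C[(np.hypot(C[:,0]-.5715,C[:,1]+.28)<.075)&(abs(C[:,2]-.012)<.006)]
c,rr=cv2.minEnclosingCircle(q[:,:2].astype(np.float32));print("base",c,rr,len(q))
e=q[np.hypot(*(q[:,:2]-c).T)>.058]
E
```

```text
pos [ 0.571  -0.2799  0.2346] rot [ 3.1401e+00 -2.8000e-03  2.8710e+00] tool delta [-0.0025 -0.0013  0.1526] t 5.3 lvl rotvec [ 0.0015 -0.0028 -0.    ]
0.012 1686 [ 0.56728409 -0.279125  ]
0.2 447 [ 0.55776982 -0.28467397]
0.22 663 [ 0.55708333 -0.28201461]
0.24 976 [ 0.5603164  -0.27029217]
base (0.5694605708122253, -0.2802690863609314) 0.062050711363554 3983
```

View pics/w3.png

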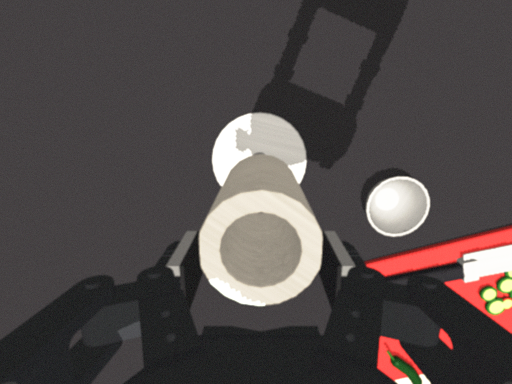

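```bash
python3 - <<'E'
from workcell import r, vision, sensors, hand_in
from h import *
for n in ("scene","top"):
    m=vision.camera_model(n);p,d=vision.read_camera(n);np.savez(f"pics/{n}4.npz",p=p,d=d,**m)
print(sensors.state()["tcp_pos"])
for n in("wrist3","scene4"):
    m=load(n);C=cloud(m).reshape(-1,3)
    hsv=cv2.cvtColor(m["p"],cv2.COLOR_RGB2HSV).reshape(-1,3); C=C[(hsv[:,2]>70)&~np.isnan(C[:,0])]
    for z in(.19,.21,.23,.25,.26):
        q=C[(abs(C[:,2]-z)<.006)&(np.hypot(C[:,0]-.57,C[:,1]+.28)<.045)&(np.hypot(C[:,0]-.57,C[:,1]+.28)>.02)]
        if len(q)>20: print(n,z,len(q),least_squares(lambda c:np.hypot(q[:,0]-c[0],q[:,1]-c[1])-.03,[.57,-.28],loss='soft_l1',f_scale=.002).x, q.min(0).round(3),q.max(0).round(3))
    for z in(.06,.08,.1,.12):
        q=C[(abs(C[:,2]-z)<.006)&(np.hypot(C[:,0]-.57,C[:,1]+.28)<.03)]
        if len(q)>10: print(n,"sp",z,len(q),least_squares(lambda c:np.hypot(q[:,0]-c[0],q[:,1]-c[1])-.012,[.5715,-.28],loss='soft_l1',f_scale=.002).x)
E
```

```text
[ 0.57150991 -0.27975735  0.23598835]
wrist3 0.19 162 [ 0.5682369  -0.27852376] [ 0.538 -0.296  0.184] [ 0.557 -0.251  0.196]
wrist3 0.21 208 [ 0.5683116  -0.27860775] [ 0.538 -0.296  0.204] [ 0.557 -0.251  0.216]
wrist3 0.23 278 [ 0.56839206 -0.27871975] [ 0.538 -0.297  0.224] [ 0.557 -0.251  0.236]
wrist3 0.25 390 [ 0.56846955 -0.27884817] [ 0.538 -0.297  0.244] [ 0.558 -0.251  0.256]
wrist3 0.26 479 [ 0.56851658 -0.27890083] [ 0.538 -0.297  0.254] [ 0.558 -0.251  0.266]
scene4 0.19 96 [ 0.56876801 -0.27921599] [ 0.557 -0.301  0.184] [ 0.602 -0.248  0.196]
scene4 0.21 98 [ 0.56881541 -0.27900759] [ 0.556 -0.299  0.204] [ 0.602 -0.248  0.216]
scene4 0.23 105 [ 0.56897956 -0.27913053] [ 0.552 -0.302  0.224] [ 0.601 -0.248  0.236]
scene4 0.25 106 [ 0.56892034 -0.27930841] [ 0.549 -0.302  0.244] [ 0.6   -0.248  0.256]
scene4 0.26 107 [ 0.56916504 -0.2791749 ] [ 0.55  -0.303  0.254] [ 0.602 -0.248  0.266]
scene4 sp 0.06 33 [ 0.57029145 -0.2811112 ]
scene4 sp 0.08 34 [ 0.5710575  -0.28118426]
scene4 sp 0.1 36 [ 0.57045556 -0.28082094]
scene4 sp 0.12 38 [ 0.57010464 -0.28104496]
```

The wrist view shows the held roll (ring at 262,248) hanging in front of the holder base at (258,155). The residual offset is about (1.4,-1.8) mm, so I'll correct that while lowering.

Converted, 0.148 m is 0.185, 0.14 m is 0.175.

Request:
{"name": "shift_gripper", "arguments": {"steps": [[[-0.0023,-0.0016,0.0188,0,0,0],[-0.0023,-0.0016,0.0375,0,0,0],[-0.0023,-0.0016,0.0563,0,0,0],[-0.0023,-0.0016,0.0813,0,0,0],[-0.0023,-0.0016,0.1063,0,0,0],[-0.0023,-0.0016,0.1313,0,0,0],[-0.0023,-0.0016,0.1563,0,0,0],[-0.0023,-0.0016,0.175,0,0,0],[-0.0023,-0.0016,0.185,0,0,0],[-0.0023,-0.0016,0.185,0,0,0]]]}}

```text
time: 6.7
tcp_pos: [0.5729, -0.2825, 0.0878]
tcp_rot: [3.141, -0.001, 2.871]
wrist_force: [-0.9, -0.4, -1.1]
opening: 0.0571
gripper_force: 43.3
```

Request:
{"name": "shift_gripper", "arguments": {"steps": [[[0,0,0.0025,0,0,0],[0,0,0.005,0,0,0],[0,0,0.0075,0,0,0],[0,0,0.0075,0,0,0]]]}}

```text
time: 7.2
tcp_pos: [0.5729, -0.2826, 0.0822]
tcp_rot: [3.141, -0.0, 2.871]
wrist_force: [0.5, 0.1, -1.8]
opening: 0.0567
gripper_force: 43.3
```

Converted, 0.003 m is 0.0038, 0.002 m is 0.0025.

Request:
{"name": "shift_gripper", "arguments": {"steps": [[[0,0,0.0013,0,0,0],[0,0,0.0025,0,0,0],[0,0,0.0038,0,0,0],[0,0,0.0038,0,0,0]]]}}

```text
time: 7.7
tcp_pos: [0.5733, -0.2828, 0.0799]
tcp_rot: [-3.141, 0.001, 2.871]
wrist_force: [-1.8, 0.4, 2.2]
opening: 0.0575
gripper_force: 43.7
```

Contact is felt at the expected height, so I'll release, wait and retreat.

Request:
{"name": "shift_gripper", "arguments": {"steps": [[[0,0,0,0,0,0],[0,0,0,0,0,0],[0,0,0,0,0,0],[0,0,0,0,0,0],[0,0,0,0,0,0],[0,0,0,0,0,0]]], "jaw": 0.085}}

```text
time: 8.45
tcp_pos: [0.573, -0.2826, 0.0793]
tcp_rot: [-3.142, -0.0, 2.871]
wrist_force: [0.2, -0.2, 0.3]
opening: 0.0849
gripper_force: 0.0
```

Request:
{"name": "shift_gripper", "arguments": {"steps": [[[0,0,-0.025,0,0,0],[0,0,-0.0625,0,0,0],[0,0,-0.1125,0,0,0],[0,0,-0.1625,0,0,0],[0,0,-0.2125,0,0,0],[0,0,-0.2375,0,0,0],[0,0,-0.2375,0,0,0]]]}}

```text
time: 9.32
tcp_pos: [0.5738, -0.2832, 0.2715]
tcp_rot: [-3.14, 0.004, 2.871]
wrist_force: [-0.5, 0.2, 0.7]
opening: 0.0852
gripper_force: 0.0
```

```bash
python3 - <<'E'
from workcell import r, vision, sensors, hand_in
from h import *
print(sensors.state()["tcp_pos"],sensors.state()["joint_positions"].round(2))
for n in ("scene","top","wrist"):
    m=vision.camera_model(n);p,d=vision.read_camera(n);np.savez(f"pics/{n}5.npz",p=p,d=d,**m)
    if n=="wrist":cv2.imwrite("pics/w5.png",p[:,:,::-1])
    m=load(n+"5");C=cloud(m).reshape(-1,3)
    hsv=cv2.cvtColor(m["p"],cv2.COLOR_RGB2HSV).reshape(-1,3); C=C[(hsv[:,2]>70)&~np.isnan(C[:,0])]
    q=C[(np.hypot(C[:,0]-.57,C[:,1]+.28)<.045)&(C[:,2]>.112)&(C[:,2]<.145)]
    if len(q)==0: continue
    print(n,"top z pct",np.percentile(q[:,2],[10,50,90,99]).round(4))
    for z in(.04,.06,.08,.1):
        q=C[(abs(C[:,2]-z)<.006)&(np.hypot(C[:,0]-.57,C[:,1]+.28)<.045)&(np.hypot(C[:,0]-.57,C[:,1]+.28)>.02)]
        if len(q)>20: print(n,z,len(q),least_squares(lambda c:np.hypot(q[:,0]-c[0],q[:,1]-c[1])-.03,[.57,-.28],loss='soft_l1',f_scale=.002).x)
E
python3 go.py .549 .2273 .26
```

```text
[ 0.57377544 -0.28319566  0.27146096] [-0.65  0.29  1.31 -0.    1.54 -1.95]
scene top z pct [0.1154 0.1206 0.1301 0.1354]
scene 0.04 80 [ 0.5718976  -0.28227057]
scene 0.06 80 [ 0.57177561 -0.28244413]
scene 0.08 81 [ 0.57143526 -0.28235277]
scene 0.1 91 [ 0.57100263 -0.28232741]
top top z pct [0.118  0.1213 0.1328 0.1372]
top 0.04 22 [ 0.57180806 -0.28306232]
top 0.06 21 [ 0.57145993 -0.28327805]
top 0.08 30 [ 0.57081982 -0.28327058]
top 0.1 34 [ 0.5624425  -0.27919474]
wrist top z pct [0.1204 0.1221 0.134  0.1364]
wrist 0.04 33 [ 0.57122646 -0.27645609]
wrist 0.06 46 [ 0.57099424 -0.27241584]
wrist 0.08 56 [ 0.57069477 -0.27140302]
wrist 0.1 87 [ 0.56957981 -0.27002437]
pos [ 0.5722 -0.2821  0.267 ] rot [ 3.1402 -0.0035  2.8708] tool delta [0.1586 0.4846 0.0082] t 9.475 lvl rotvec [ 0.0014 -0.0035 -0.    ]
```

View pics/w5.png

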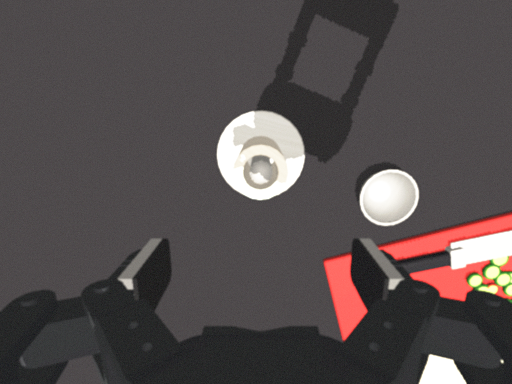

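The view shows the roll seated round the spindle at (262,170), with its top at 0.121 m and the bowl untouched at (388,197). Now to the bottle.

Converted, 0.46 m is 0.575, 0.28 m is 0.35.

Request:
{"name": "shift_gripper", "arguments": {"steps": [[[0.0125,0.0375,-0.0125,0,0,0],[0.0325,0.1,-0.0125,0,0,0],[0.0525,0.1625,-0.0125,0,0,0],[0.075,0.225,-0.0125,0,0,0],[0.095,0.2875,-0.0125,0,0,0],[0.115,0.35,-0.0125,0,0,0],[0.135,0.4125,-0.0125,0,0,0],[0.155,0.475,-0.0125,0,0,0],[0.175,0.5375,-0.0125,0,0,0],[0.1875,0.575,-0.0125,0,0,0]]]}}

```text
time: 10.72
tcp_pos: [0.5501, 0.203, 0.277]
tcp_rot: [-3.14, -0.004, 2.873]
wrist_force: [-0.2, 0.4, 0.0]
opening: 0.0849
gripper_force: 0.0
```

Request:
{"name": "shift_gripper", "arguments": {"steps": [[[0.0108,0.0308,0,0,0,0],[0.0108,0.0308,0,0,0,0],[0.0108,0.0308,0,0,0,0],[0.0108,0.0308,0,0,0,0]]]}}

```text
time: 11.22
tcp_pos: [0.5499, 0.2257, 0.2788]
tcp_rot: [-3.141, -0.001, 2.87]
wrist_force: [0.3, -0.3, 0.2]
opening: 0.085
gripper_force: 0.0
```

```bash
python3 - <<'E'
from workcell import r, vision, sensors, hand_in
from h import *
print(sensors.state()["tcp_pos"],sensors.state()["joint_positions"].round(2))
for n in ("wrist","scene"):
    m=vision.camera_model(n);p,d=vision.read_camera(n);np.savez(f"pics/{n}6.npz",p=p,d=d,**m)
    if n=="wrist":cv2.imwrite("pics/w6.png",p[:,:,::-1])
    m=load(n+"6");C=cloud(m).reshape(-1,3)
    hsv=cv2.cvtColor(m["p"],cv2.COLOR_RGB2HSV).reshape(-1,3); C=C[(hsv[:,2]>70)&~np.isnan(C[:,0])]
    q=C[(np.hypot(C[:,0]-.549,C[:,1]-.227)<.04)&(abs(C[:,2]-.192)<.005)]
    if len(q): print(n,len(q),"top",np.median(q[:,2]),(q.min(0)+q.max(0))/2,q.max(0)-q.min(0),cv2.minEnclosingCircle(q[:,:2].astype(np.float32)))
    for z in(.166,.172,.178,.184):
        q=C[(abs(C[:,2]-z)<.004)&(np.hypot(C[:,0]-.549,C[:,1]-.227)<.04)]
        if len(q)>20: print(n,z,len(q),least_squares(lambda c:np.hypot(q[:,0]-c[0],q[:,1]-c[1])-.027,[.549,.227],loss='soft_l1',f_scale=.002).x)
E
python3 go.py .549 .2273 .16
```

```text
[0.54985544 0.22569507 0.27877204] [ 0.19  0.17  1.43 -0.    1.54 -1.11]
wrist 2848 top 0.1919416822174617 [0.54571057 0.22880541 0.190747  ] [0.05410255 0.05472028 0.00745977] ((0.5460764765739441, 0.22887124121189117), 0.02757549099624157)
wrist 0.166 47 [0.54625194 0.22871189]
wrist 0.172 49 [0.54618605 0.22876843]
wrist 0.178 58 [0.54622333 0.22874118]
wrist 0.184 107 [0.5462975  0.22874464]
scene 278 top 0.19124170176999744 [0.54822047 0.22827649 0.19068399] [0.05725282 0.0522181  0.00727469] ((0.5482512712478638, 0.22770944237709045), 0.02889234758913517)
scene 0.166 72 [0.54732524 0.22833401]
scene 0.172 73 [0.5474122  0.22798528]
scene 0.178 66 [0.54733365 0.22777076]
scene 0.184 73 [0.54767323 0.2283043 ]
pos [0.55   0.2259 0.2792] rot [-3.1414e+00 -2.0000e-04  2.8696e+00] tool delta [0.0013 0.0011 0.1192] t 11.325 lvl rotvec [-0.0002 -0.0002  0.    ]
```

View pics/w6.png

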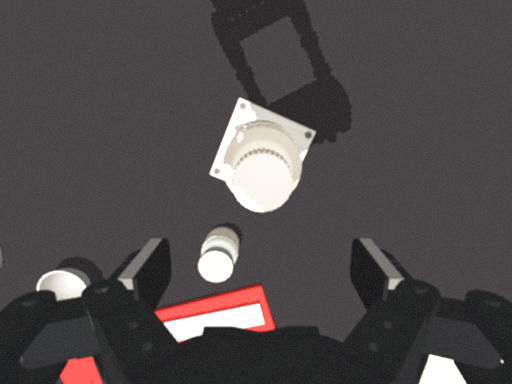

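The wrist view shows the cap top at (262,182) and the jar at (217,262), clear of the fingers. The cap is at about (0.547,0.2284) with its top at 0.1915, which matches. Descend.

```bash
python3 go.py .547 .2284 .155
```

```text
pos [0.55   0.2259 0.2792] rot [-3.1414e+00 -2.0000e-04  2.8696e+00] tool delta [0.0035 0.0016 0.1242] t 11.325 lvl rotvec [-0.0002 -0.0002  0.    ]
```

Converted, 0.124 m is 0.155, 0.118 m is 0.1475.

Request:
{"name": "shift_gripper", "arguments": {"steps": [[[0.0044,0.002,0.0375,0,0,0],[0.0044,0.002,0.075,0,0,0],[0.0044,0.002,0.1063,0,0,0],[0.0044,0.002,0.1313,0,0,0],[0.0044,0.002,0.1475,0,0,0],[0.0044,0.002,0.155,0,0,0],[0.0044,0.002,0.155,0,0,0]]]}}

```text
time: 12.2
tcp_pos: [0.5471, 0.2291, 0.1555]
tcp_rot: [3.142, 0.0, 2.871]
wrist_force: [-0.5, 0.5, 0.3]
opening: 0.0848
gripper_force: 0.0
```

Request:
{"name": "shift_gripper", "arguments": {"steps": [[[0,0,0,0,0,0],[0,0,0,0,0,0],[0,0,0,0,0,0],[0,0,0,0,0,0],[0,0,0,0,0,0],[0,0,0,0,0,0],[0,0,0,0,0,0]]], "jaw": 0.03, "clamp_n": 60}}

```text
time: 13.08
tcp_pos: [0.5474, 0.2292, 0.1557]
tcp_rot: [3.141, 0.001, 2.871]
wrist_force: [1.9, 0.1, 5.0]
opening: 0.0508
gripper_force: 61.9
```

```bash
python3 - <<'E'
from workcell import r, vision, sensors, hand_in
from h import *
for n in ("scene",):
    m=vision.camera_model(n);p,d=vision.read_camera(n);np.savez(f"pics/{n}7.npz",p=p,d=d,**m)
    m=load(n+"7");C=cloud(m).reshape(-1,3)
    hsv=cv2.cvtColor(m["p"],cv2.COLOR_RGB2HSV).reshape(-1,3); C=C[(hsv[:,2]>90)&~np.isnan(C[:,0])]
    q=C[(np.hypot(C[:,0]-.548,C[:,1]-.228)<.04)&(C[:,2]>.15)&(C[:,2]<.20)]; print(len(q),np.histogram(q[:,2],np.arange(.15,.2,.004)))
E
```

```text
509 (array([  1,   1,  20,  30,  40,  32,  33,  42,  28, 150, 121,   7]), array([0.15 , 0.154, 0.158, 0.162, 0.166, 0.17 , 0.174, 0.178, 0.182,
       0.186, 0.19 , 0.194, 0.198]))
```

Request:
{"name": "shift_gripper", "arguments": {"steps": [[[0,0,0.0013,0,0,0],[0,0,0.0025,0,0,0],[0,0,0.0038,0,0,0],[0,0,0.0038,0,0,0]]]}}

```text
time: 13.62
tcp_pos: [0.5474, 0.2293, 0.1526]
tcp_rot: [3.141, 0.001, 2.871]
wrist_force: [1.6, 1.4, 5.5]
opening: 0.0503
gripper_force: 62.1
```

Request:
{"name": "shift_gripper", "arguments": {"steps": [[[0,0,0.0013,0,0,0],[0,0,0.0025,0,0,0],[0,0,0.0025,0,0,0],[0,0,0.0025,0,0,0]]]}}

```text
time: 14.12
tcp_pos: [0.5474, 0.2293, 0.151]
tcp_rot: [3.141, 0.001, 2.871]
wrist_force: [2.5, -0.2, 7.5]
opening: 0.0506
gripper_force: 62.2
```

Converted, 0.0003 m is 0.0004, -0.16 rad is -0.0255.

Request:
{"name": "shift_gripper", "arguments": {"steps": [[[0,0,0.0004,0,0,-0.0127],[0,0,0.0004,0,0,-0.0255],[0,0,0.0004,0,0,-0.0382],[0,0,0.0004,0,0,-0.0509]]]}}

```text
time: 14.62
tcp_pos: [0.5467, 0.2294, 0.1504]
tcp_rot: [3.141, -0.0, -3.09]
wrist_force: [-0.6, 0.5, 7.1]
opening: 0.0504
gripper_force: 62.3
```

```bash
python3 - <<'E'
from workcell import r, vision, sensors, hand_in
from h import *
s=sensors.state();print(s["wrist_force"],s["moment"],s["joint_positions"].round(2))
for n in ("scene",):
    m=vision.camera_model(n);p,d=vision.read_camera(n);np.savez(f"pics/{n}8.npz",p=p,d=d,**m)
for n in("scene6","scene7","scene8"):
    m=load(n);C=cloud(m).reshape(-1,3)
    q=C[np.hypot(C[:,0]-.548,C[:,1]-.228)<.018]; q=q[(q[:,2]>.17)&(q[:,2]<.2)]; print(n,len(q),np.median(q[:,2]))
E
```

```text
[-0.57340855  0.45436732  7.10388466] [-0.04116917  0.09915405 -0.03811676] [ 0.19  0.25  1.6   0.    1.29 -1.43]
scene6 113 0.1914234549720173
scene7 110 0.19008224043637606
scene8 114 0.1846132127316843
```

The cap is down about 6.5 mm and turning freely with low torque, so I'll continue to about 80°.

Converted, -1.1 rad is -0.1751.

Request:
{"name": "shift_gripper", "arguments": {"steps": [[[0,0,0,0,0,-0.0207],[0,0,0,0,0,-0.0414],[0,0,0,0,0,-0.0621],[0,0,0,0,0,-0.0828],[0,0,0,0,0,-0.1035],[0,0,0,0,0,-0.1241],[0,0,0,0,0,-0.1448],[0,0,0,0,0,-0.1655],[0,0,0,0,0,-0.1751],[0,0,0,0,0,-0.1751]]]}}

```text
time: 15.92
tcp_pos: [0.5468, 0.2293, 0.1505]
tcp_rot: [3.141, 0.0, -1.992]
wrist_force: [-1.2, 0.2, 7.3]
opening: 0.0501
gripper_force: 62.3
```

```bash
python3 - <<'E'
from workcell import r, vision, sensors, hand_in
s=sensors.state();print(s["wrist_force"],s["moment"],s["joint_positions"].round(2))
E
```

```text
[-1.1682942   0.16878979  7.26792117] [-0.04807007  0.0473283  -0.02459543] [ 0.19  0.25  1.6   0.    1.29 -2.53]
```

Converted, -0.015 m is -0.0188, -0.012 m is -0.015.

Request:
{"name": "shift_gripper", "arguments": {"steps": [[[0,0,-0.0038,0,0,0],[0,0,-0.0075,0,0,0],[0,0,-0.0113,0,0,0],[0,0,-0.015,0,0,0],[0,0,-0.0188,0,0,0]]]}}

```text
time: 16.55
tcp_pos: [0.546, 0.2291, 0.1641]
tcp_rot: [3.14, -0.001, -1.992]
wrist_force: [0.3, 0.2, -0.9]
opening: 0.0506
gripper_force: 62.2
```

No resistance, so the cap is free. Lift it clear.

Converted, -0.095 m is -0.1188, -0.085 m is -0.1063.

Request:
{"name": "shift_gripper", "arguments": {"steps": [[[0,0,-0.0125,0,0,0],[0,0,-0.0375,0,0,0],[0,0,-0.0625,0,0,0],[0,0,-0.0875,0,0,0],[0,0,-0.1063,0,0,0],[0,0,-0.1188,0,0,0],[0,0,-0.1188,0,0,0],[0,0,-0.1188,0,0,0]]]}}

```text
time: 17.55
tcp_pos: [0.5465, 0.2291, 0.2591]
tcp_rot: [3.14, -0.001, -1.992]
wrist_force: [0.3, 0.9, -0.6]
opening: 0.0506
gripper_force: 62.3
```

Request:
{"name": "shift_gripper", "arguments": {"steps": [[[0,0,0,0,0,0],[0,0,0,0,0,0],[0,0,0,0,0,0],[0,0,0,0,0,0]]]}}

```text
time: 18.05
tcp_pos: [0.5469, 0.2292, 0.26]
tcp_rot: [3.142, -0.0, -1.992]
wrist_force: [0.8, -0.3, 0.2]
opening: 0.0504
gripper_force: 62.3
```

```bash
python3 - <<'E'
from workcell import r, vision, sensors, hand_in
from h import *
for n in ("scene","top"):
    m=vision.camera_model(n);p,d=vision.read_camera(n);np.savez(f"pics/{n}9.npz",p=p,d=d,**m)
    if n=="scene":cv2.imwrite("pics/s9.png",cv2.resize(p[90:300,130:430],None,fx=2.5,fy=2.5)[:,:,::-1])
s=sensors.state();print(s["dq"].round(3),s["joint_positions"].round(2))
E
```

```text
[-0.001 -0.001  0.001 -0.     0.002 -0.001] [ 0.19  0.17  1.47 -0.    1.5  -2.53]
```

View pics/s9.png

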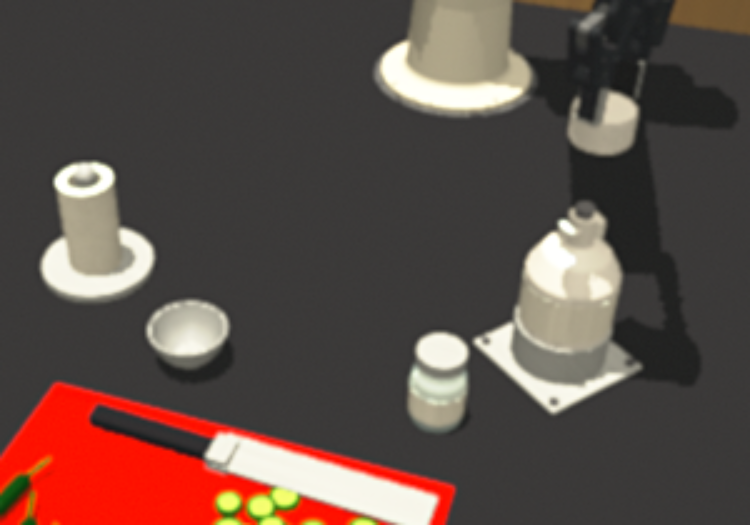

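The crop shows the cap held level at (603,122), well above the bare neck at (585,215). The roll is seated on the spindle at (88,220), and the bowl, jar and knife are undisturbed.

```bash
python3 - <<'E'
from h import *
m=load("scene9");C=cloud(m).reshape(-1,3);hsv=cv2.cvtColor(m["p"],cv2.COLOR_RGB2HSV).reshape(-1,3)
q=C[(np.hypot(C[:,0]-.548,C[:,1]-.228)<.035)&(hsv[:,2]>90)&(C[:,2]>.22)&(C[:,2]<.34)]
print("cap z range",np.percentile(q[:,2],[1,50,99]))
from workcell import r, vision, sensors, hand_in
print(hand_in())
E
```

```text
cap z range [0.26306203 0.28659002 0.32387777]
the job is handed in; nothing more can be done
None
```

The job is handed in at about 18 s of the 59 s allowed: the roll is seated on the spindle and let go, the cap is held level about 10 cm above the bottle's neck, and the bowl, jar and knife look undisturbed; the hand-in gave no pass or fail result.

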